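# Latch the drive-housing hatch of a knife grinder

### The arm

A 7-joint arm with a two-finger parallel gripper is mounted at the origin on the work surface. World frame = base frame: x ahead of the robot, y to its left, z up, the work surface at z = 0. Lengths are in m, angles in rad, forces in N, time in s.
With the tool pointing down it reaches from about 0.35 to 0.9 m from the base axis. Payload 7.2 kg.
Tool frame: the origin (TCP) lies between the finger pads; the fingertips stand tcp_to_tips ahead of it and the grasp point (between the pads) lies 3 mm ahead of it (tcp_to_tips is the distance from the TCP to the fingertips, in m); z points along the fingers, y is the direction in which the jaws open and shut (so a half turn about z gives the same grasp; the last joint's range is limited). The gripper opens to 88 mm and grips with 3 to 60 N. Pads are 20 mm wide; open, the fingers measure 115 mm over their backs; the gripper's body (75 mm by 178 mm) begins 61 mm behind the grasp point.
Start: joints at [1.241, 0.411, -0.013, 1.596, 0.006, 1.134, -0.082], TCP at [0.162, -0.604, 0.245] pointing down, gripper open.
Joint ranges: [-2.95, 2.95], [-0.29, 1.99], [-1.47, 1.44], [0.14, 2.54], [-1.03, 4.17], [0.13, 1.85], [-2.86, 2.86]. Speed limits (rad/s): [2.39, 2.39, 3.01, 3.01, 3.14, 3.14, 3.14].

### API

Orientations are given as a 3x3 rotation matrix whose columns are the frame's x, y, z axes.
In Python, from station import read_state, read_camera, camera_info, job_done, tcp_to_tips gives the robot as it stands.
- The arm moves only by the tool servo_tool, never from a script. Its argument "deltas" is a list of rows, each a list of 7 numbers: the shift along the world's x, y, z as a fraction of full scale, then the turn, a rotation vector about the world's x, y, z as a fraction of full scale, then the opening, from 0 (shut) to 1 (fully open). A call has 1 to 5 rows; each row shifts and turns the commanded pose from where the row before left it; what a row does not reach is not made up. Full scale, the value 1, is 30 mm for a shift and 0.15 rad for a turn. A row lasts 1/10 s, in which the tool goes at most 50 mm and 8.59 degrees, less where a joint would pass 70% of its speed; a pose out of reach is approached as far as the arm can. A call with a number of a shift or a turn outside -1 to 1 is refused whole. A call with a gripper value outside its range is refused whole. The fingers move at their own pace and stop on an object; "grip_force" is the grip in N (left out, the last holds). Time passes only in rows, so rows that do not move let the fingers close. It gives the time, the measured TCP pose, the force and the opening at its end, in the units of the state.
- read_state(): the state, without advancing time (a new reading comes with each control period).
- read_camera(name): name is "side" or "top" or "wrist"; returns the picture (384x512x3 uint8, red, green, blue); there is no depth.
- camera_info(name): a dict with "fov_y" (degrees; the focal length in pixels is half the picture's height over the tangent of half this angle, whatever the lens; pixels are square), "cx", "cy" (the principal point, pixels), "R" (3x3) and "t" (3): a world point X has camera coordinates R X + t. Camera axes: x right, y down, z forward; pixel columns grow to the right and rows downward; lengths in m; the calibration is good to about 2 mm. A picture is of the moment at which its call begins: read the wrist's pose just before it. camera_info takes no time and is no camera call; for the wrist camera it gives the pose at the moment of the call.
- job_done(): hands the job in, once; it reports no verdict.
The state is a dict: "t": time; "qpos": joint angles; "joint_vel": joint speeds; "tau": joint torques, N m; "ee_pos": TCP position; "tcp_rot": TCP orientation; "wrist_force": force on the tool from outside, world axes, zero at the start; "torque": the same for the moment, N m; "gripper_width": finger opening in m.
Only numpy, scipy, OpenCV 4.12 (cv2) and the standard library are available. Lean on these libraries where they do the work, as an engineer would, in place of code of your own. Each camera call takes 0.05 s, during which the arm holds its last target. There are 200 camera calls.

### The job

Close the hatch on top of the grinder's drive housing: swing it down onto its springy seal, then press it fully home by its wing knob and, while pressing, turn the knob clockwise about a quarter turn until the hidden tongue has swung under the front edge of the frame and holds the hatch shut by itself. Be gentle with the frame: never bang, force or crush the hatch or its tongue against it; let go at the end, and leave the tools and other things around where they are.

Things in the scene. Friction and masses are not known exactly. Their poses are not given: they have to be found in the camera images.
- housing: fixed green steel box, 300 (x) by 340 (y) mm, flat top 120 mm above the bench. A grey grinding wheel (200 mm across, 42 mm thick, top 210 mm above the bench) is at its left side, middle 221 mm to +y and 60 mm to +x of the origin. Origin under the box's centre, on the bench; x points from the hatch's front edge to its hinge (away from the robot), y left, z up
- frame: dark steel frame round the opening in the housing's top, fixed; origin and axes as the housing. Its front bar (lip) starts 85 mm to -x of the origin. On packing of unknown height the bar, with seal and stops, sits 0 to 18 mm (find by feel) above its lowest place: underside 111 mm, rubber stops for the hatch 130 mm above the bench (178 mm from the hinge). Delicate: over 25 N on bar and seal together is too much (about 10 N of it squeezes the seal)
- hatch_hinge (a point): middle of the hatch's hinge line (along the housing's y): 85 mm to +x of the housing's origin, 132 mm above the bench, at mid thickness of the plate. The stiff hinge (0.55 N m of friction) keeps the hatch where it is left
- hatch (a joint): opening angle in rad, 0 = level, grows as the front edge lifts. Fully home (on the stops) is 0 to 0.1, as the packing has it; starts 0.5 to 0.9. Steel plate, 200 mm from hinge to front edge, 180 mm wide, 4 mm thick, about 0.3 kg. It meets the seal 0.05 above home; let go unlatched it springs back to 0.04 to 0.05 above home. Fully home takes 12 to 16 N straight down at the knob; any more goes into the frame
- hatch_front (a point): point on the hatch's upper face, 185 mm from the hinge, 15 mm from the front edge, in the middle of its width: a free place to push it down. The seal, a sprung rubber strip 110 mm wide 12 mm thick with 9 mm of travel, lies under it on the frame's front bar, 182 mm from the hinge
- wing_knob (a joint): angle in rad, grows clockwise seen from above, end stops at 0 and 1.65; starts 0 to 0.4. At 0 wings and tongue lie along the housing's y (tongue to -y); at 1.57 along its x, the tongue to -x, under the lip. Friction 0.08 N m; stays where left. Below 0.55 the tongue is clear of the lip. Turned with the hatch not home, the tongue jams on the lip
- knob_grip (a point): on the knob's axis, in the middle of the wings' top edge, 34 mm above the hatch's mid plane, 140 mm from the hinge, mid width. The wings: an upright aluminium plate 5 mm thick, its top edge a round bar 11 mm thick and 63 mm long to pinch (top 39.5 mm above the mid plane), on a boss 28 mm across, 9 mm high. Its x axis is across the wings (the way to pinch), y along them
- tongue_tip (a point): outer end of the steel tongue, a bar 8 mm thick and 10 mm wide under the hatch, 42 mm from the knob's axis and 26.5 mm below the plate's middle plane; hidden when the hatch is shut. With the hatch home the tongue's top passes about 2 mm under the lip
- whetstone: plain brown stone block 150 x 45 x 24 mm lying on the housing's top beside the hatch (right-hand side); bystander; origin at the centre of its underside
- tin: small brass can, 44 mm across, 50 mm tall, standing on the housing's top behind the hatch; bystander; origin under its centre
- knife: kitchen knife lying flat on the bench on the right, 285 mm long, dark wood handle; bystander; origin at the joint of blade and handle, on the bench
- cleaver: broad cleaver lying flat on the bench on the left, 280 mm long; bystander; origin at the joint of blade and handle, on the bench
- mug: white mug, 80 mm across, 90 mm tall, on the bench on the left; bystander; origin under its centre
- spanner: steel spanner 180 mm long lying on the bench on the right; bystander; origin near its middle
- spare_wheel: grey grinding disc with a hole, 120 mm across, 22 mm thick, lying on the bench on the left; bystander; origin under its centre

How it is judged:
On the way, in this order (a step that is already met when the one before it is completed fails the run):
1. the hatch is swung down onto its seal (below 0.2 rad) with the tongue still turned in (knob below 0.7 rad) (value of joint hatch below 0.2 rad and value of joint wing_knob below 0.7 rad), for 0.2 s.
2. the hatch is down (below 0.128 rad) and the tongue is turned under the lip (knob above 1.2 rad) (value of joint hatch below 0.128 rad and value of joint wing_knob above 1.2 rad and x of tongue_tip in the frame of housing below -0.091 m), for 0.2 s.
At the end, for the whole second after the job is handed in: The hatch stays down by itself against its seal (opening angle below 0.128 rad, at rest), the knob is turned past 1.2 rad and the tongue's tip reaches at least 6 mm under the frame's front bar; nothing else has been moved (all of step 2 and velocity of joint hatch below 0.05 rad/s); the robot touches nothing.
It fails at once if the frame with its seal is loaded with more than 25 N (hatch banged or crushed on its stops, or the tongue forced against the lip) (contact force between frame and anything else above 25 N).
It fails at once if a bystander is moved by more than 30 mm (distance of any of whetstone, tin, knife, cleaver, mug, spanner, spare_wheel from where it was at the start of the episode above 0.03 m).
It also fails if it takes over 69 s, if anything falls off the work surface, if the arm or the gripper's body presses on something with over 40 N, if the wrist force passes 120 N, or if a joint passes its speed limit or range.

## Working session

There is one attempt and no reset: what is moved stays moved. The work goes in short steps, Python scripts to look and compute and a tool call to move; the robot and the scene stay as the last step left them, time stands still between calls to the robot, and variables do not carry over. Pictures are saved under pics/ and viewed, about 8 in all and at most 12, crops included, and the job is handed in when it is done.

Besides the shell and the picture viewer there is one more tool, called after "Call:" in YAML: its name, and indented under it one key for each argument. servo_tool: Moves the arm, as the interface text tells. Its arguments: {"type":"object","properties":{"deltas":{"type":"array","items":{"type":"array","items":{"type":"number"}}},"grip_force":{"type":"number"}},"required":["deltas"]}

```bash
mkdir -p pics; ls; cat > h.py <<'E'
import numpy as np,cv2
from station import *
def cam(n):
    i=camera_info(n);f=192/np.tan(np.radians(i['fov_y'])/2)
    return i,f
def ray(n,u,v,i=None):
    i=i or camera_info(n);f=192/np.tan(np.radians(i['fov_y'])/2)
    R=np.array(i['R']);t=np.array(i['t'])
    return -R.T@t,R.T@np.array([(u-i['cx'])/f,(v-i['cy'])/f,1])
def onz(n,u,v,z,i=None):
    o,d=ray(n,u,v,i);return o+d*(z-o[2])/d[2]
def proj(n,X,i=None):
    i=i or camera_info(n);f=192/np.tan(np.radians(i['fov_y'])/2)
    c=np.array(i['R'])@np.array(X)+np.array(i['t']);return c[0]/c[2]*f+i['cx'],c[1]/c[2]*f+i['cy']
E
python3 - <<'E'
from h import *
print(read_state()); print(tcp_to_tips)
ims=[]
for n in('top','side'):
    im=read_camera(n);cv2.imwrite(f'pics/{n}0.png',im[:,:,::-1]);ims.append(im);print(n,camera_info(n))
a=np.vstack(ims)[:,:,::-1]
for n in('top','side'):
    im=cv2.imread(f'pics/{n}0.png');cv2.imwrite(f'pics/{n}0b.png',cv2.resize(im,(800,600),interpolation=cv2.INTER_CUBIC))
E
```

```text
pics
{'t': 0.0, 'qpos': array([ 1.24080415,  0.41187977, -0.01272292,  1.59704528,  0.00560621,
        1.13428802, -0.08219151]), 'joint_vel': array([ 0.00066747,  0.00047098,  0.00173871, -0.00150754, -0.00180589,
        0.00148318, -0.0007261 ]), 'tau': array([ 3.25081091e-04, -5.87944114e+01,  6.42434880e-01, -2.91068298e+01,
       -5.37403068e-02,  1.82437501e-02,  1.35955138e-04]), 'ee_pos': array([ 0.16160164, -0.60325952,  0.24382103]), 'tcp_rot': array([[ 9.65915821e-01,  2.58855861e-01, -5.18926857e-04],
       [ 2.58856356e-01, -9.65914667e-01,  1.49737405e-03],
       [-1.13635015e-04, -1.58066480e-03, -9.99998744e-01]]), 'wrist_force': array([-0.66719279,  0.86616865, -0.28936108]), 'torque': array([ 0.01163624, -0.00261888, -0.01528553]), 'gripper_width': 0.08779946291818609}
0.022
top {'fov_y': 54.81587295567927, 'cx': 257.40085609091824, 'cy': 197.07705560415437, 'R': array([[-0.01644557, -0.99981987, -0.00947436],
       [-0.99091656,  0.01756254, -0.13332643],
       [ 0.13346881,  0.00719567, -0.99102689]]), 't': array([0.04307774, 0.57218345, 1.33140271])}
side {'fov_y': 57.12674994075306, 'cx': 260.9103513436521, 'cy': 193.04841258958058, 'R': array([[ 0.95805296, -0.28607739,  0.01715363],
       [-0.21087859, -0.74421944, -0.63377256],
       [ 0.19407406,  0.60357034, -0.77332923]]), 't': array([-0.53104683,  0.20425883,  1.11113581])}
```

View pics/top0b.png

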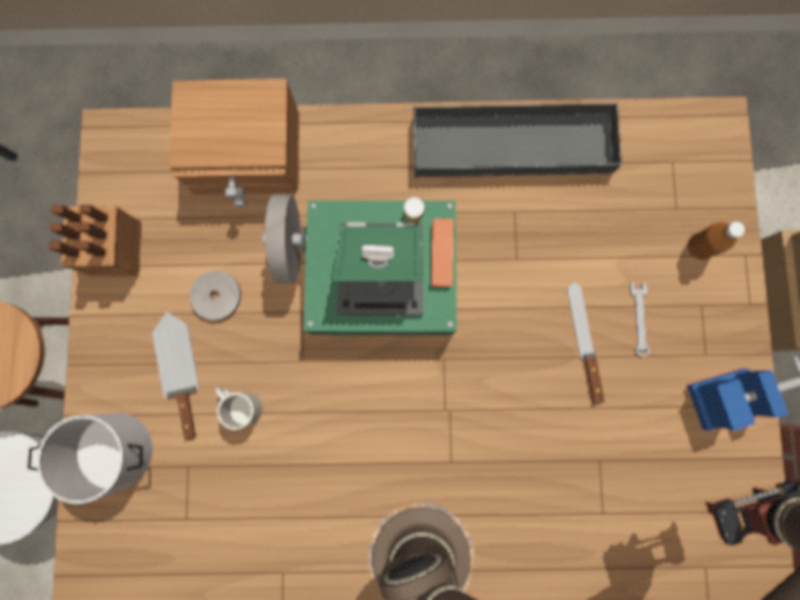

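View pics/side0b.png

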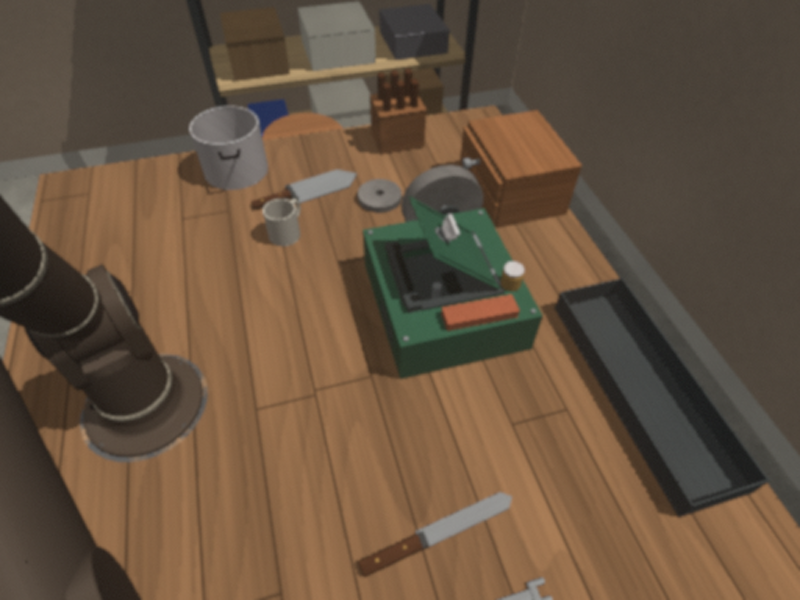

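The top view shows the housing (corners about (305,202)–(456,332) in the 800x600 picture), squared to the robot. The hatch is open with its knob at about (378,250), or (450,225) in the side view. The stone is at (442,253) and the tin at (414,208).

```bash
python3 - <<'E'
from h import *
im=cv2.imread('pics/top0.png').astype(int)
b,g,r=im[...,0],im[...,1],im[...,2]
m=((g>r*1.3)&(g>b*1.1)&(g>50)).astype(np.uint8)
m=cv2.morphologyEx(m,cv2.MORPH_CLOSE,np.ones((3,3)))
c=max(cv2.findContours(m,0,2)[0],key=cv2.contourArea)
h=cv2.convexHull(c)[:,0]
P=np.array([onz('top',u,v,.12)[:2] for u,v in h],np.float32)
rc=cv2.minAreaRect(P);print(rc,cv2.boxPoints(rc))
print('uv',cv2.boundingRect(c))
# screws corners
for uv in [(313,206),(449,206),(450,324),(309,324)]: print(onz('top',uv[0]*.64,uv[1]*.64,.12))
o1,d1=ray('top',378*.64,249*.64);o2,d2=ray('side',451*.64,222*.64)
A=np.c_[d1,-d2];s=np.linalg.lstsq(A,o2-o1,rcond=None)[0];print('knob',o1+d1*s[0],o2+d2*s[1])
C=cv2.resize(cv2.imread('pics/side0.png')[120:210,225:355],None,fx=6,fy=6,interpolation=cv2.INTER_CUBIC)
T=cv2.resize(cv2.imread('pics/top0.png')[120:220,190:300],None,fx=5,fy=5,interpolation=cv2.INTER_CUBIC)
cv2.imwrite('pics/c1.png',C);cv2.imwrite('pics/c2.png',T)
E
```

```text
((0.6590790152549744, 0.08371422439813614), (0.33626052737236023, 0.2974741756916046), 88.88043212890625) [[ 0.5070852  -0.08147778]
 [ 0.8045026  -0.0872901 ]
 [ 0.8110728   0.24890622]
 [ 0.5136554   0.25471854]]
uv (195, 129, 96, 84)
[0.80026723 0.23245608 0.12      ]
[ 0.79422879 -0.07776728  0.12      ]
[ 0.52406976 -0.07262468  0.12      ]
[0.52953116 0.24023141 0.12      ]
knob [0.66388881 0.07844022 0.25783454] [0.66249119 0.07873042 0.25751227]
```

View pics/c1.png

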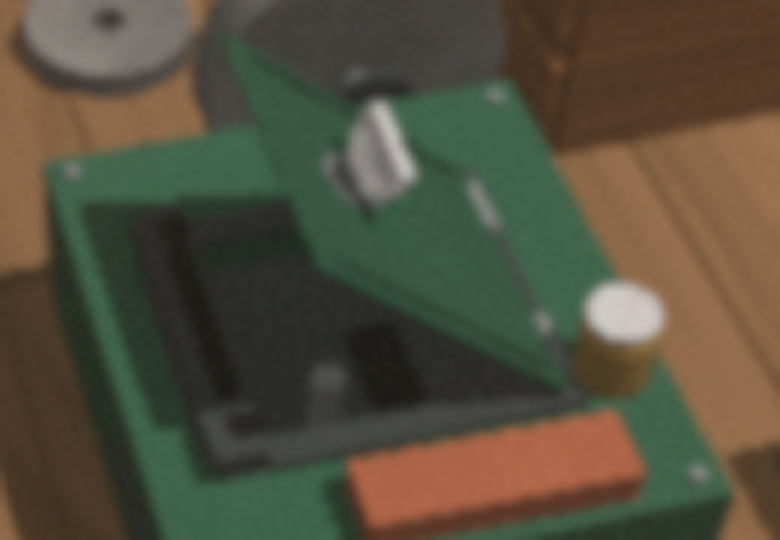

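View pics/c2.png

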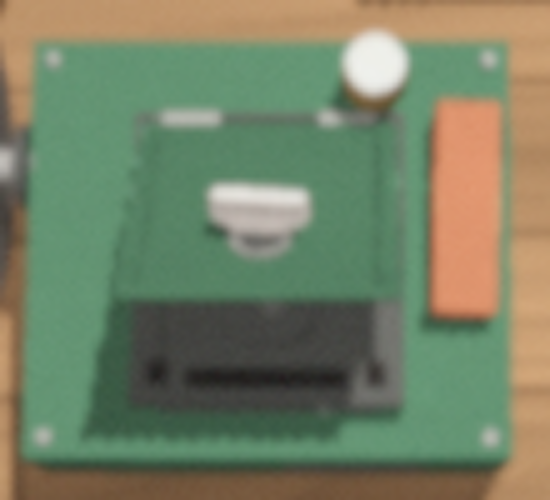

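Call:
servo_tool:
  deltas:
    - [0.5, 0.8, 0.5, 0, 0, 0.3, 0]
    - [0.5, 0.8, 0.5, 0, 0, 0.3, 0]
    - [0.5, 0.8, 0.5, 0, 0, 0.3, 0]
    - [0.5, 0.8, 0.5, 0, 0, 0.3, 0]
    - [0.5, 0.8, 0.5, 0, 0, 0.3, 0]
  grip_force: 20

```text
t: 0.6
ee_pos: [0.2371, -0.4825, 0.3199]
tcp_rot: [[0.883, 0.469, -0.0], [0.469, -0.883, 0.001], [-0.0, -0.001, -1.0]]
wrist_force: [0.3, -0.1, -0.6]
gripper_width: 0.0512
```

Call:
servo_tool:
  deltas:
    - [0.5, 0.8, 0.4, 0, 0, 0.3, 0]
    - [0.5, 0.8, 0.4, 0, 0, 0.3, 0]
    - [0.5, 0.8, 0.4, 0, 0, 0.3, 0]
    - [0.5, 0.8, 0.4, 0, 0, 0.3, 0]
    - [0.5, 0.8, 0.4, 0, 0, 0.3, 0]

```text
t: 1.1
ee_pos: [0.3128, -0.3618, 0.3805]
tcp_rot: [[0.755, 0.656, -0.0], [0.656, -0.755, 0.0], [-0.0, -0.0, -1.0]]
wrist_force: [0.3, -1.0, -0.8]
gripper_width: 0.0116
```

Call:
servo_tool:
  deltas:
    - [0.5, 0.8, 0, 0, 0, 0.3, 0]
    - [0.5, 0.8, 0, 0, 0, 0.3, 0]
    - [0.5, 0.8, 0, 0, 0, 0.3, 0]
    - [0.5, 0.8, 0, 0, 0, 0.3, 0]
    - [0.5, 0.8, 0, 0, 0, 0.3, 0]

```text
t: 1.6
ee_pos: [0.3875, -0.2415, 0.3793]
tcp_rot: [[0.589, 0.808, -0.001], [0.808, -0.589, 0.0], [-0.0, -0.001, -1.0]]
wrist_force: [0.3, 0.7, -0.3]
gripper_width: 0.0007
```

Call:
servo_tool:
  deltas:
    - [0.5, 0.8, 0, 0, 0, 0.3, 0]
    - [0.5, 0.8, 0, 0, 0, 0.3, 0]
    - [0.5, 0.8, 0, 0, 0, 0.3, 0]
    - [0.5, 0.8, 0, 0, 0, 0.3, 0]
    - [0.5, 0.8, 0, 0, 0, 0.3, 0]

```text
t: 2.1
ee_pos: [0.4622, -0.1214, 0.3793]
tcp_rot: [[0.394, 0.919, -0.001], [0.919, -0.394, 0.0], [-0.0, -0.001, -1.0]]
wrist_force: [0.0, -0.3, -0.3]
gripper_width: 0.0002
```

Call:
servo_tool:
  deltas:
    - [0.5, 0.8, 0, 0, 0, 0.3, 0]
    - [0.5, 0.8, 0, 0, 0, 0.3, 0]
    - [0.5, 0.8, 0, 0, 0, 0.3, 0]
    - [0.5, 0.8, 0, 0, 0, 0.3, 0]
    - [0, 0, 0, 0, 0, 0, 0]

```text
t: 2.6
ee_pos: [0.5225, -0.0226, 0.379]
tcp_rot: [[0.219, 0.976, -0.0], [0.976, -0.219, 0.003], [0.002, -0.001, -1.0]]
wrist_force: [1.2, 0.1, 0.1]
gripper_width: 0.0005
```

Call:
servo_tool:
  deltas:
    - [0.7, 0.85, 0, 0, 0, 0.33, 0]
    - [0.7, 0.85, 0, 0, 0, 0.33, 0]
    - [0.7, 0.85, 0, 0, 0, 0.33, 0]
    - [0.65, 0.85, 0, 0, 0, 0.33, 0]
    - [0, 0, -0.5, 0, 0, 0, 0]

```text
t: 3.1
ee_pos: [0.6054, 0.079, 0.365]
tcp_rot: [[0.024, 1.0, 0.001], [1.0, -0.024, 0.003], [0.003, 0.001, -1.0]]
wrist_force: [-0.2, 0.2, 0.3]
gripper_width: 0.0002
```

```bash
python3 - <<'E'
from h import *
s=read_state();print(s['ee_pos'],s['wrist_force'],s['qpos'])
i=camera_info('wrist');print(i)
im=read_camera('wrist')
cv2.imwrite('pics/w1.png',cv2.resize(im[:,:,::-1],(768,576)))
for n,p in(('knobtop',(.663,.0785,.2575)),('front',(.609,.0795,.257)),('hinge',(.746,.079,.132))):print(n,np.array(proj('wrist',p,i))*1.5)
E
```

```text
[0.60543342 0.07898542 0.36495525] [-0.16120114  0.19334956  0.33177681] [ 0.27374231  0.39193152 -0.68350486  1.42203354  0.24442477  1.41162898
 -0.43483717]
{'fov_y': 62.447306801167315, 'cx': 257.5617327304101, 'cy': 192.49580804718838, 'R': array([[ 0.99970082, -0.02440517,  0.00163   ],
       [-0.02393917, -0.96258428,  0.26992298],
       [-0.0050185 , -0.26988125, -0.96288054]]), 't': array([-0.60472514,  0.02644133,  0.53078617])}
knobtop [490.40060742 297.04174229]
front [391.0628152  297.38454036]
hinge [561.18771277 248.80077568]
```

View pics/w1.png

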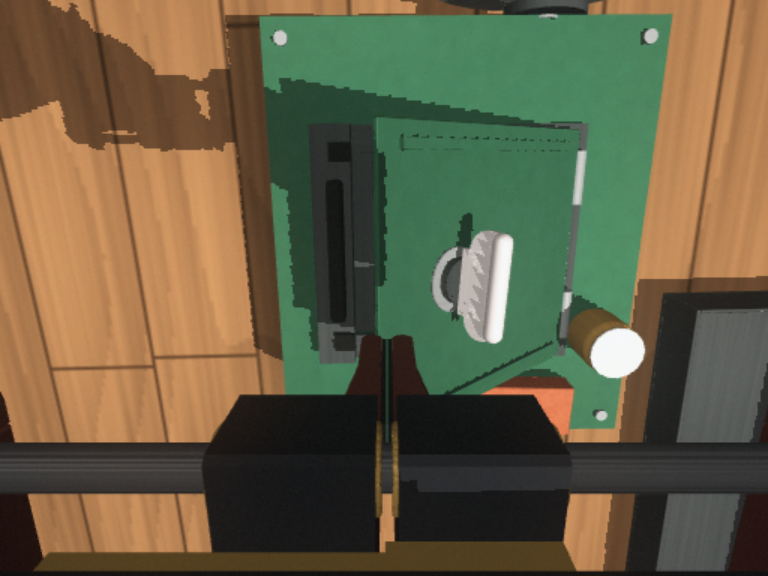

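The wrist view shows the knob bar from (505,235) to (490,340), so the knob is turned in about 0.15 rad. The front edge is at u≈376, just under the fingers, where I expected it. I'll go down and push.

Call:
servo_tool:
  deltas:
    - [0, 0.07, -0.8, 0, 0, 0, 0]
    - [0, 0, -0.7, 0, 0, 0, 0]
    - [0, 0, -0.5, 0, 0, 0, 0]
    - [0, 0, -0.2, 0, 0, 0, 0]
    - [0, 0, -0.2, 0, 0, 0, 0]

```text
t: 3.65
ee_pos: [0.6043, 0.0761, 0.2927]
tcp_rot: [[0.031, 1.0, 0.0], [1.0, -0.031, -0.0], [-0.0, 0.0, -1.0]]
wrist_force: [1.0, 0.8, 0.1]
gripper_width: 0.0003
```

Call:
servo_tool:
  deltas:
    - [0, 0, -0.2, 0, 0, 0, 0]
    - [-0.1, 0, -0.2, 0, 0, 0, 0]
    - [-0.1, 0, -0.2, 0, 0, 0, 0]
    - [-0.15, 0, -0.2, 0, 0, 0, 0]
    - [-0.15, 0, -0.2, 0, 0, 0, 0]

```text
t: 4.15
ee_pos: [0.5859, 0.0767, 0.2634]
tcp_rot: [[0.03, 1.0, -0.006], [1.0, -0.03, -0.002], [-0.002, -0.006, -1.0]]
wrist_force: [-13.5, -0.9, 9.2]
gripper_width: 0.0007
```

Call:
servo_tool:
  deltas:
    - [-0.3, 0, 0, 0, 0, 0, 0]
    - [-0.2, 0, 0.3, 0, 0, 0, 0]
    - [0, 0, 0.7, 0, 0, 0, 0]
    - [0, 0, 0.7, 0, 0, 0, 0]
    - [0, 0, 0, 0, 0, 0, 0]

```text
t: 4.65
ee_pos: [0.5758, 0.0771, 0.3176]
tcp_rot: [[0.031, 0.999, 0.007], [1.0, -0.031, 0.001], [0.001, 0.007, -1.0]]
wrist_force: [0.6, 0.7, 0.1]
gripper_width: 0.0006
```

```bash
python3 - <<'E'
from h import *
s=read_state();print(s['ee_pos'],s['wrist_force'])
i=camera_info('wrist')
im=read_camera('wrist');np.savez('w2.npz',R=i['R'],t=i['t'])
cv2.imwrite('pics/w2.png',cv2.resize(im[:,:,::-1],(768,576)))
H=np.array([.746,.079,.132])
for a in (.5,.6,.7,.75,.8):
  u=np.array([-np.cos(a),0,np.sin(a)]);n=np.array([np.sin(a),0,np.cos(a)])
  print(a,np.array(proj('wrist',H+.2*u+.002*n,i))*1.5,np.array(proj('wrist',H+.14*u+.0395*n,i))*1.5)
E
```

```text
[0.57584144 0.07707067 0.31762302] [0.55628025 0.67366651 0.13637295]
0.5 [374.69097114 306.18171439] [517.25124941 304.21843959]
0.6 [396.71230975 316.55638533] [545.40539761 309.80603085]
0.7 [425.75342869 327.52858742] [577.12520434 315.0231962 ]
0.75 [443.1624227  333.18580044] [594.20280342 317.43621471]
0.8 [462.613426   338.91727284] [612.00021957 319.68726169]
```

View pics/w2.png

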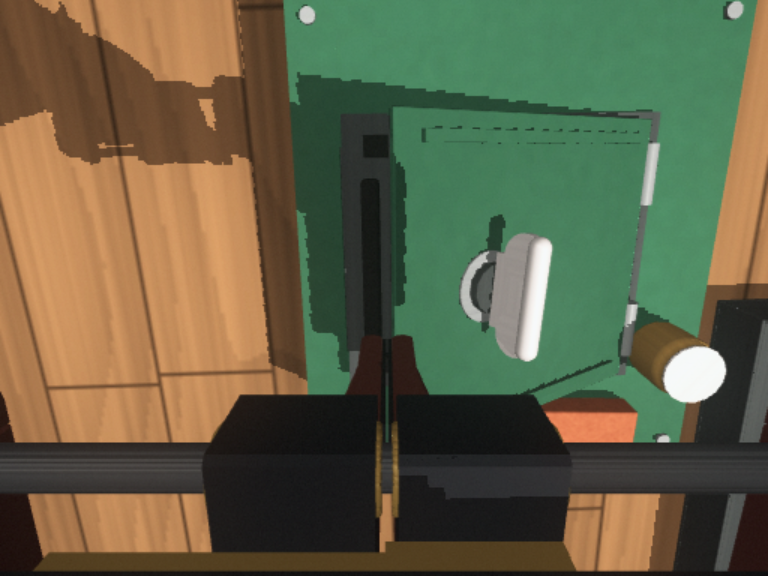

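Call:
servo_tool:
  deltas:
    - [0.7, 0.1, 0, 0, 0, 0, 0]
    - [0, 0, -0.7, 0, 0, 0, 0]
    - [0, 0, -0.6, 0, 0, 0, 0]
    - [0, 0, -0.3, 0, 0, 0, 0]
    - [0, 0, -0.2, 0, 0, 0, 0]

```text
t: 5.2
ee_pos: [0.5949, 0.0792, 0.2585]
tcp_rot: [[0.031, 1.0, -0.001], [1.0, -0.031, -0.0], [-0.0, -0.001, -1.0]]
wrist_force: [0.1, -0.0, -1.4]
gripper_width: 0.0004
```

Call:
servo_tool:
  deltas:
    - [0, 0, -0.1, 0, 0, 0, 0]
    - [0, 0, -0.1, 0, 0, 0, 0]
    - [-0.03, 0, -0.1, 0, 0, 0, 0]
    - [-0.05, 0, -0.1, 0, 0, 0, 0]
    - [-0.05, 0, -0.1, 0, 0, 0, 0]

```text
t: 5.7
ee_pos: [0.5913, 0.0796, 0.2448]
tcp_rot: [[0.031, 1.0, 0.001], [1.0, -0.031, 0.0], [0.0, 0.001, -1.0]]
wrist_force: [0.9, 0.4, 0.1]
gripper_width: 0.0006
```

Call:
servo_tool:
  deltas:
    - [-0.05, 0, -0.15, 0, 0, 0, 0]
    - [-0.05, 0, -0.15, 0, 0, 0, 0]
    - [-0.05, 0, -0.15, 0, 0, 0, 0]
    - [-0.05, 0, -0.15, 0, 0, 0, 0]
    - [-0.05, 0, -0.15, 0, 0, 0, 0]

```text
t: 6.2
ee_pos: [0.5837, 0.0793, 0.2217]
tcp_rot: [[0.031, 1.0, -0.0], [1.0, -0.031, -0.0], [-0.0, -0.0, -1.0]]
wrist_force: [0.4, 0.3, 2.1]
gripper_width: 0.0007
```

```bash
python3 - <<'E'
from h import *
s=read_state();print(s['ee_pos'],s['wrist_force'],s['torque'])
i=camera_info('wrist')
im=read_camera('wrist')
cv2.imwrite('pics/w3.png',cv2.resize(im[:,:,::-1],(768,576)))
H=np.array([.746,.079,.132])
for a in (.2,.3,.4,.5,.6):
  u=np.array([-np.cos(a),0,np.sin(a)]);n=np.array([np.sin(a),0,np.cos(a)])
  print(a,np.array(proj('wrist',H+.2*u+.002*n,i))*1.5,np.array(proj('wrist',H+.14*u+.0395*n,i))*1.5)
g=im.astype(int);m=(g[...,1]>g[...,0]*1.3)&(g[...,1]>45)
bar=(g.min(2)>200)&(np.indices(m.shape)[1]<480)
n,l,st,ce=cv2.connectedComponentsWithStats(bar.astype(np.uint8))
for k in range(1,n):
  if st[k,4]>60: print('bar',st[k]*1.5,ce[k]*1.5)
print('rows',[(r,[int(x*1.5) for x in np.where(np.diff(m[r].astype(int)))[0]]) for r in (110,150)])
E
```

```text
[0.5836577  0.07932971 0.22170082] [0.44023019 0.28629267 2.11083464] [-0.01340571 -0.00960343 -0.03247109]
0.2 [306.04972946 342.11265043] [472.60998142 362.36426636]
0.3 [311.21786781 360.84964914] [499.95563172 377.06239238]
0.4 [323.27761139 382.86354985] [534.71856291 392.80609091]
0.5 [344.44682404 408.79856131] [577.69381511 409.40312922]
0.6 [377.66209056 439.39636836] [629.46015053 426.52877857]
bar [532.5 289.5  18.  106.5 423. ] [541.44680851 333.25531915]
rows [(110, [243, 307, 315, 739, 759]), (150, [247, 310, 318, 727, 747])]
```

Call:
servo_tool:
  deltas:
    - [-0.08, 0, -0.15, 0, 0, 0, 0]
    - [-0.07, 0, -0.15, 0, 0, 0, 0]
    - [-0.06, 0, -0.15, 0, 0, 0, 0]
    - [-0.06, 0, -0.15, 0, 0, 0, 0]
    - [-0.05, 0, -0.1, 0, 0, 0, 0]

```text
t: 6.75
ee_pos: [0.574, 0.0793, 0.2007]
tcp_rot: [[0.031, 1.0, -0.0], [1.0, -0.031, -0.0], [-0.0, -0.0, -1.0]]
wrist_force: [0.5, -0.7, 0.3]
gripper_width: 0.0001
```

Call:
servo_tool:
  deltas:
    - [-0.04, 0, -0.06, 0, 0, 0, 0]
    - [0, 0, -0.06, 0, 0, 0, 0]
    - [0, 0, -0.06, 0, 0, 0, 0]
    - [0, 0, -0.06, 0, 0, 0, 0]
    - [0, 0, -0.06, 0, 0, 0, 0]

```text
t: 7.25
ee_pos: [0.573, 0.0794, 0.192]
tcp_rot: [[0.031, 1.0, -0.0], [1.0, -0.031, 0.0], [0.0, -0.0, -1.0]]
wrist_force: [-0.6, 1.2, 0.8]
gripper_width: 0.0004
```

```bash
cat > look.py <<'E'
from h import *
import sys
s=read_state();print(s['t'],s['ee_pos'],s['wrist_force'],s['torque'])
i=camera_info('wrist')
im=read_camera('wrist')
cv2.imwrite(f'pics/{sys.argv[1]}.png',cv2.resize(im[:,:,::-1],(768,576)))
H=np.array([.746,.079,.132])
for a in (.0,.1,.2,.3,.4):
  u=np.array([-np.cos(a),0,np.sin(a)]);n=np.array([np.sin(a),0,np.cos(a)])
  print(a,np.array(proj('wrist',H+.2*u+.002*n,i))*1.5,np.array(proj('wrist',H+.14*u+.0395*n,i))*1.5)
g=im.astype(int)
bar=(g.min(2)>200)
n,l,st,ce=cv2.connectedComponentsWithStats(bar.astype(np.uint8))
for k in range(1,n):
  if st[k,4]>60: print('bar',st[k]*1.5,ce[k]*1.5)
m=(g[...,1]>g[...,0]*1.3)&(g[...,1]>45)
print('rows',[(r,[int(x*1.5) for x in np.where(np.diff(m[r].astype(int)))[0]]) for r in (110,150)])
E
python3 look.py w4
```

```text
7.25 [0.57302991 0.07941419 0.19201807] [-0.62245459  1.16395324  0.83961234] [-0.07814976 -0.06875952 -0.00732613]
0.0 [323.74359796 333.25839675] [473.8264878  365.56268361]
0.1 [320.45446423 351.10524027] [494.71080003 382.56290087]
0.2 [321.9661191  372.49862098] [523.22176195 401.63885494]
0.3 [330.02069709 398.37184337] [560.82091767 422.91924621]
0.4 [347.11131339 429.9735511 ] [609.10315344 446.45108423]
rows [(110, [247]), (150, [252])]
```

Call:
servo_tool:
  deltas:
    - [0, 0, -0.05, 0, 0, 0, 0]
    - [0, 0, -0.05, 0, 0, 0, 0]
    - [0, 0, -0.05, 0, 0, 0, 0]
    - [0, 0, 0, 0, 0, 0, 0]
    - [0, 0, 0, 0, 0, 0, 0]

```text
t: 7.8
ee_pos: [0.5731, 0.0793, 0.1875]
tcp_rot: [[0.031, 1.0, -0.0], [1.0, -0.031, -0.0], [-0.0, -0.0, -1.0]]
wrist_force: [-0.3, 0.7, -0.8]
gripper_width: 0.0007
```

Call:
servo_tool:
  deltas:
    - [0, 0, -0.05, 0, 0, 0, 0]
    - [0, 0, -0.05, 0, 0, 0, 0]
    - [0, 0, 0, 0, 0, 0, 0]
    - [0, 0, 0, 0, 0, 0, 0]

```text
t: 8.2
ee_pos: [0.573, 0.0794, 0.1845]
tcp_rot: [[0.031, 1.0, -0.0], [1.0, -0.031, 0.0], [0.0, -0.0, -1.0]]
wrist_force: [-0.1, 0.1, 0.0]
gripper_width: 0.0006
```

Call:
servo_tool:
  deltas:
    - [0, 0, -0.05, 0, 0, 0, 0]
    - [0, 0, -0.05, 0, 0, 0, 0]
    - [0, 0, 0, 0, 0, 0, 0]
    - [0, 0, 0, 0, 0, 0, 0]

```text
t: 8.6
ee_pos: [0.573, 0.0794, 0.1816]
tcp_rot: [[0.031, 1.0, -0.0], [1.0, -0.031, -0.0], [-0.0, -0.0, -1.0]]
wrist_force: [-0.0, -0.3, 1.0]
gripper_width: 0.0003
```

Call:
servo_tool:
  deltas:
    - [0, 0, 0.6, 0, 0, 0, 0]
    - [0, 0, 0.8, 0, 0, 0, 0]
    - [0.4, 0, 0.8, 0, 0, 0, 1]
    - [0.5, 0, 0.6, 0, 0, 0, 1]
    - [0.4, 0, 0, 0, 0, 0, 1]

```text
t: 9.1
ee_pos: [0.6139, 0.0797, 0.2684]
tcp_rot: [[0.031, 0.999, 0.005], [1.0, -0.031, 0.001], [0.001, 0.005, -1.0]]
wrist_force: [0.2, 0.3, -1.0]
gripper_width: 0.0208
```

Call:
servo_tool:
  deltas:
    - [0, 0, 0, 0, 0, 0, 1]
    - [0, 0, 0, 0, 0, 0, 1]
    - [0, 0, 0, 0, 0, 0, 1]
    - [0, 0, 0, 0, 0, 0, 1]

```text
t: 9.5
ee_pos: [0.6113, 0.0794, 0.2649]
tcp_rot: [[0.031, 1.0, -0.001], [1.0, -0.031, -0.0], [-0.0, -0.001, -1.0]]
wrist_force: [-0.3, -0.2, 0.2]
gripper_width: 0.053
```

```bash
python3 look.py w5
```

```text
9.5 [0.61130529 0.07940756 0.26490121] [-0.31849686 -0.15544843  0.21767651] [-0.0530701  -0.1020894  -0.05262356]
0.0 [275.10877851 290.31122128] [374.67705157 307.02580276]
0.1 [269.09815425 300.23388149] [383.49100374 315.51708802]
0.2 [266.11150285 311.47555161] [396.29673561 324.5583371 ]
0.3 [266.95863779 324.20032718] [413.5889503  334.07899238]
0.4 [272.65723902 338.57610042] [435.83251001 343.96411199]
bar [384.  265.5  37.5 103.5 883.5] [398.88285229 324.23174873]
bar [681.  391.5  49.5  39.  607.5] [709.80740741 406.34074074]
rows [(110, [217, 631, 651, 733]), (150, [223, 625, 636, 723])]
```

View pics/w5.png

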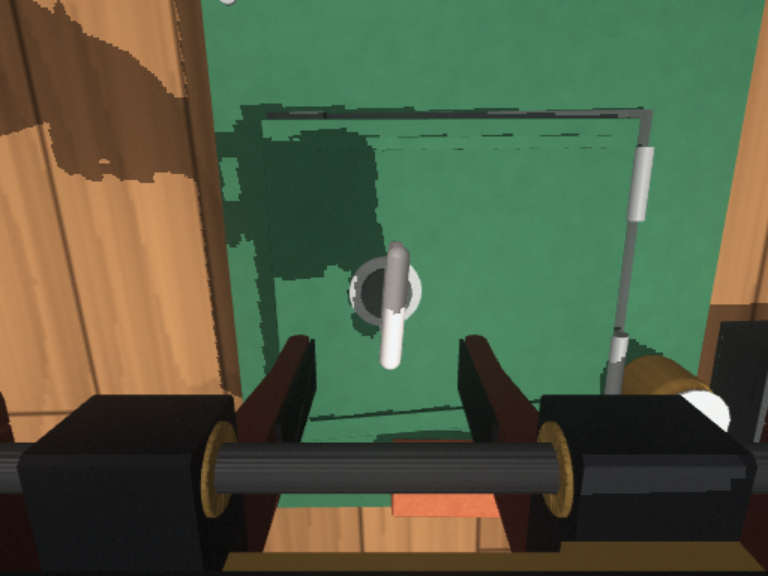

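The wrist view now shows the knob bar from (397,243) to (391,367), between the open fingers. The boss is at (386,290).

```bash
python3 - <<'E'
from h import *
i=camera_info('wrist')
for uv in((397,243),(391,367),(394,305)):print(onz('wrist',uv[0]/1.5,uv[1]/1.5,.190,i))
for uv in((263,118),(650,113)):print('corner',onz('wrist',uv[0]/1.5,uv[1]/1.5,.15,i))
print('boss',onz('wrist',386/1.5,290/1.5,.163,i))
print('hinge knuckles',[onz('wrist',u/1.5,v/1.5,.134,i) for u,v in((641,184),(616,362))])
print('screw TL',onz('wrist',228/1.5,0,.12,i))
R=read_state()['tcp_rot'];print('grasp pt in image',np.array(proj('wrist',read_state()['ee_pos']+.003*R[:,2],i))*1.5)
E
```

```text
[0.61823686 0.11539607 0.19      ]
[0.61375973 0.05361798 0.19      ]
[0.61608208 0.08566324 0.19      ]
corner [0.55267999 0.1741317  0.15      ]
corner [0.74809533 0.17050628 0.15      ]
boss [0.61223892 0.08544327 0.163     ]
hinge knuckles [array([0.75595438, 0.1342509 , 0.134     ]), array([0.75295486, 0.02639517, 0.134     ])]
screw TL [0.53278779 0.236001   0.12      ]
grasp pt in image [383.94695541 389.79319951]
```

Call:
servo_tool:
  deltas:
    - [0.16, 0.16, -0.5, 0, 0, -0.25, 0.5]
    - [0, 0, -0.5, 0, 0, 0, 0.5]
    - [0, 0, -0.5, 0, 0, 0, 0.5]
    - [0, 0, -0.5, 0, 0, 0, 0.5]
    - [0, 0, -0.3, 0, 0, 0, 0.5]

```text
t: 10.05
ee_pos: [0.6161, 0.0838, 0.1946]
tcp_rot: [[0.068, 0.998, -0.002], [0.998, -0.068, -0.0], [-0.001, -0.002, -1.0]]
wrist_force: [-0.8, 0.3, 0.2]
gripper_width: 0.0439
```

Call:
servo_tool:
  deltas:
    - [0, 0, -0.2, 0, 0, 0, 0.5]
    - [0, 0, 0, 0, 0, 0, 0.3]
    - [0, 0, 0, 0, 0, 0, 0.3]
    - [0, 0, 0, 0, 0, 0, 0.2]

```text
t: 10.45
ee_pos: [0.6172, 0.0843, 0.1914]
tcp_rot: [[0.068, 0.998, 0.001], [0.998, -0.068, 0.0], [0.0, 0.001, -1.0]]
wrist_force: [0.2, 0.6, 1.3]
gripper_width: 0.0235
```

Call:
servo_tool:
  deltas:
    - [0, 0, 0, 0, 0, 0, 0]
    - [0, 0, 0, 0, 0, 0, 0]
    - [0, 0, 0, 0, 0, 0, 0]
    - [0, 0, 0, 0, 0, 0, 0]
  grip_force: 25

```text
t: 10.85
ee_pos: [0.6152, 0.0844, 0.1907]
tcp_rot: [[0.068, 0.998, -0.003], [0.998, -0.068, -0.001], [-0.001, -0.003, -1.0]]
wrist_force: [-5.7, 0.5, 3.7]
gripper_width: 0.0103
```

Call:
servo_tool:
  deltas:
    - [-0.05, 0, -0.05, 0, 0, 0, 0]
    - [-0.02, 0, -0.05, 0, 0, 0, 0]
    - [0, 0, 0, 0, 0, 0, 0]
  grip_force: 30

```text
t: 11.15
ee_pos: [0.6144, 0.0845, 0.1887]
tcp_rot: [[0.068, 0.998, 0.0], [0.998, -0.068, -0.0], [-0.0, 0.0, -1.0]]
wrist_force: [-5.5, -0.0, 6.6]
gripper_width: 0.0101
```

Call:
servo_tool:
  deltas:
    - [-0.02, 0, -0.05, 0, 0, 0, 0]
    - [-0.02, 0, -0.05, 0, 0, 0, 0]
    - [0, 0, 0, 0, 0, 0, 0]

```text
t: 11.45
ee_pos: [0.6136, 0.0845, 0.1863]
tcp_rot: [[0.068, 0.998, 0.001], [0.998, -0.068, -0.0], [0.0, 0.001, -1.0]]
wrist_force: [-5.1, -0.7, 10.7]
gripper_width: 0.0101
```

Call:
servo_tool:
  deltas:
    - [-0.04, 0, -0.04, 0, 0, 0, 0]
    - [-0.02, 0, -0.03, 0, 0, 0, 0]
    - [0, 0, 0, 0, 0, 0, 0]

```text
t: 11.75
ee_pos: [0.6131, 0.0845, 0.1849]
tcp_rot: [[0.069, 0.998, 0.004], [0.998, -0.069, 0.0], [0.001, 0.004, -1.0]]
wrist_force: [-3.4, -0.5, 12.4]
gripper_width: 0.0104
```

Call:
servo_tool:
  deltas:
    - [-0.02, 0, -0.04, 0, 0, 0, 0]
    - [0, 0, 0, 0, 0, 0, 0]

```text
t: 11.95
ee_pos: [0.6127, 0.0845, 0.1838]
tcp_rot: [[0.069, 0.998, 0.005], [0.998, -0.069, 0.0], [0.001, 0.005, -1.0]]
wrist_force: [-1.7, -0.7, 12.5]
gripper_width: 0.0099
```

Call:
servo_tool:
  deltas:
    - [-0.02, 0, -0.04, 0, 0, 0, 0]
    - [0, 0, 0, 0, 0, 0, 0]

```text
t: 12.15
ee_pos: [0.6123, 0.0845, 0.1828]
tcp_rot: [[0.069, 0.998, 0.005], [0.998, -0.069, 0.0], [0.001, 0.005, -1.0]]
wrist_force: [-1.7, -0.9, 12.6]
gripper_width: 0.0105
```

Call:
servo_tool:
  deltas:
    - [-0.02, 0, -0.03, 0, 0, 0, 0]
    - [0, 0, 0, 0, 0, 0, 0]

```text
t: 12.35
ee_pos: [0.6123, 0.0845, 0.1827]
tcp_rot: [[0.069, 0.998, 0.007], [0.998, -0.069, 0.0], [0.001, 0.007, -1.0]]
wrist_force: [-1.3, -1.8, 15.7]
gripper_width: 0.01
```

Call:
servo_tool:
  deltas:
    - [-0.02, 0, -0.03, 0, 0, 0, 0]
    - [0, 0, 0, 0, 0, 0, 0]
    - [0, 0, 0, 0, 0, 0, 0]

```text
t: 12.65
ee_pos: [0.6123, 0.0846, 0.1826]
tcp_rot: [[0.069, 0.998, 0.008], [0.998, -0.069, 0.0], [0.001, 0.008, -1.0]]
wrist_force: [-2.2, -2.3, 20.7]
gripper_width: 0.0103
```

```bash
python3 look.py w6
```

```text
12.65 [0.61228332 0.08456048 0.18260995] [-2.15225116 -2.31146083 20.74407024] [-0.4748945   0.21444107 -0.09856168]
0.0 [230.49422645 361.18020486] [367.1527189  394.31796288]
0.1 [217.79761101 382.45616266] [380.1425543 414.0207843]
0.2 [208.03842027 407.96950475] [400.08241576 436.12630981]
0.3 [202.52519271 438.90661876] [428.54762466 460.80650842]
0.4 [203.21953312 476.89554454] [467.35474753 488.14349768]
bar [730.5 144.   25.5 103.5 616.5] [742.62773723 195.22627737]
bar [387.  310.5  13.5  31.5 147. ] [394.05612245 322.37755102]
bar [705.  406.5  10.5  30.  123. ] [708.87804878 419.52439024]
bar [375.  415.5  25.5  27.  288. ] [389.859375 431.3125  ]
rows [(110, [136, 726, 754]), (150, [148, 717, 745])]
```

View pics/w6.png

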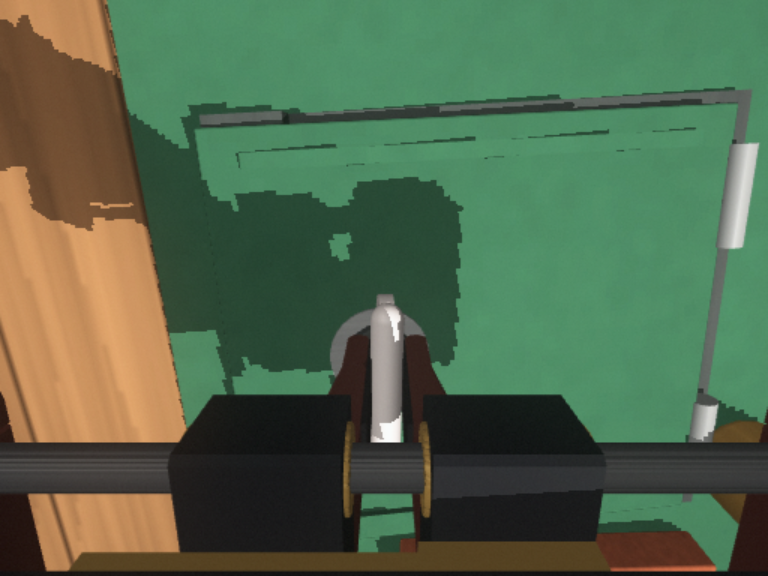

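The bar is held between the pads with the hatch flush in its frame. It went stiff at z≈0.1827 and the force rose to about 20 N with no motion, so it is on its stops. I'll ease off slightly and turn.

Call:
servo_tool:
  deltas:
    - [0, 0, 0.012, 0, 0, 0, 0]
    - [0, 0, 0, -0.03, 0, -0.35, 0]
    - [0, 0, 0, -0.03, 0, -0.35, 0]
    - [0, 0, 0, -0.03, 0, -0.35, 0]
    - [0, 0, 0, 0, 0, 0, 0]
  grip_force: 40

```text
t: 13.2
ee_pos: [0.6126, 0.0845, 0.1826]
tcp_rot: [[0.226, 0.974, 0.008], [0.974, -0.226, -0.013], [-0.011, 0.011, -1.0]]
wrist_force: [0.2, -2.0, 16.1]
gripper_width: 0.0096
```

Call:
servo_tool:
  deltas:
    - [0, 0, 0, -0.03, 0, -0.35, 0]
    - [0, 0, 0, -0.03, 0, -0.35, 0]
    - [0, 0, 0, -0.03, 0, -0.35, 0]
    - [0, 0, 0, 0, 0, 0, 0]

```text
t: 13.6
ee_pos: [0.613, 0.0844, 0.1827]
tcp_rot: [[0.376, 0.926, 0.005], [0.926, -0.376, -0.026], [-0.022, 0.015, -1.0]]
wrist_force: [1.6, -1.5, 16.3]
gripper_width: 0.0104
```

Call:
servo_tool:
  deltas:
    - [0, 0, -0.005, -0.04, 0, -0.4, 0]
    - [0, 0, 0, -0.04, 0, -0.4, 0]
    - [0, 0, 0, -0.04, 0, -0.4, 0]
    - [0, 0, 0, 0, 0, 0, 0]

```text
t: 14.0
ee_pos: [0.6135, 0.0843, 0.1826]
tcp_rot: [[0.536, 0.844, -0.0], [0.843, -0.536, -0.043], [-0.036, 0.023, -0.999]]
wrist_force: [4.0, -2.1, 15.3]
gripper_width: 0.0103
```

Call:
servo_tool:
  deltas:
    - [-0.02, 0, 0, -0.04, 0, -0.4, 0]
    - [0, 0, 0, -0.04, 0, -0.4, 0]
    - [0, 0, 0, -0.04, 0, -0.4, 0]
    - [0, 0, 0, 0, 0, 0, 0]

```text
t: 14.4
ee_pos: [0.6138, 0.084, 0.1826]
tcp_rot: [[0.679, 0.734, -0.007], [0.733, -0.678, -0.058], [-0.048, 0.034, -0.998]]
wrist_force: [7.2, -2.1, 13.4]
gripper_width: 0.0102
```

Call:
servo_tool:
  deltas:
    - [-0.02, 0, 0, -0.04, 0, -0.4, 0]
    - [0, 0, 0, -0.04, 0, -0.4, 0]
    - [0, 0, 0, -0.04, 0, -0.4, 0]
    - [0, 0, 0, 0, 0, 0, 0]

```text
t: 14.8
ee_pos: [0.6141, 0.0837, 0.1826]
tcp_rot: [[0.799, 0.6, -0.018], [0.598, -0.798, -0.071], [-0.057, 0.047, -0.997]]
wrist_force: [11.7, -3.4, 11.3]
gripper_width: 0.01
```

Call:
servo_tool:
  deltas:
    - [0.03, 0, -0.01, 0, 0, 0, 0]
    - [0.03, 0, -0.01, 0, 0, 0, 0]
    - [0, 0, 0, 0, 0, 0, 0]

```text
t: 15.1
ee_pos: [0.6144, 0.0837, 0.1825]
tcp_rot: [[0.798, 0.602, -0.02], [0.599, -0.797, -0.072], [-0.059, 0.045, -0.997]]
wrist_force: [3.0, -2.9, 17.7]
gripper_width: 0.0101
```

Call:
servo_tool:
  deltas:
    - [0.01, 0, 0, -0.04, 0, -0.4, 0]
    - [0.01, 0, 0, -0.04, 0, -0.4, 0]
    - [0.01, 0, 0, -0.04, 0, -0.4, 0]
    - [0, 0, 0, 0, 0, 0, 0]

```text
t: 15.5
ee_pos: [0.6149, 0.0834, 0.1824]
tcp_rot: [[0.893, 0.448, -0.035], [0.444, -0.892, -0.084], [-0.069, 0.059, -0.996]]
wrist_force: [2.1, -3.2, 20.1]
gripper_width: 0.01
```

Call:
servo_tool:
  deltas:
    - [0.01, 0, 0.01, -0.04, 0, -0.4, 0]
    - [0.01, 0, 0, -0.04, 0, -0.4, 0]
    - [0.01, 0, 0, -0.04, 0, -0.4, 0]
    - [0, 0, 0, 0, 0, 0, 0]

```text
t: 15.9
ee_pos: [0.6152, 0.0829, 0.1824]
tcp_rot: [[0.958, 0.281, -0.053], [0.275, -0.957, -0.093], [-0.076, 0.074, -0.994]]
wrist_force: [1.1, -4.0, 17.8]
gripper_width: 0.0101
```

Call:
servo_tool:
  deltas:
    - [0.01, 0, 0, -0.04, 0, -0.4, 0]
    - [0.01, 0, 0, -0.04, 0, -0.4, 0]
    - [0.01, 0, 0, -0.04, 0, -0.4, 0]
    - [0, 0, 0, 0, 0, 0, 0]
    - [0, 0, 0, 0, 0, 0, 0]

```text
t: 16.4
ee_pos: [0.6154, 0.0824, 0.1824]
tcp_rot: [[0.992, 0.106, -0.071], [0.099, -0.99, -0.099], [-0.081, 0.091, -0.993]]
wrist_force: [-1.0, -5.3, 20.6]
gripper_width: 0.0102
```

Call:
servo_tool:
  deltas:
    - [0, 0, 0, -0.03, 0, -0.3, 0]
    - [0, 0, 0.04, 0, 0, 0, 0]
    - [0, 0, 0.04, 0, 0, 0, 0]
    - [0, 0, 0.03, 0, 0, 0, 0]
    - [0, 0, 0, 0, 0, 0, 0]

```text
t: 16.9
ee_pos: [0.6154, 0.0823, 0.1833]
tcp_rot: [[0.995, 0.062, -0.076], [0.054, -0.994, -0.099], [-0.082, 0.094, -0.992]]
wrist_force: [5.6, -3.5, 5.5]
gripper_width: 0.0102
```

Call:
servo_tool:
  deltas:
    - [0, 0, 0.02, 0, 0, 0, 0.2]
    - [0, 0, 0, 0, 0, 0, 0.25]
    - [0, 0, 0, 0, 0, 0, 0.3]
    - [0, 0, 0, 0, 0, 0, 0.4]
    - [0, 0, 0, 0, 0, 0, 0.4]

```text
t: 17.4
ee_pos: [0.6125, 0.0844, 0.182]
tcp_rot: [[0.994, 0.064, -0.083], [0.056, -0.994, -0.098], [-0.089, 0.092, -0.992]]
wrist_force: [-0.4, 0.5, 0.4]
gripper_width: 0.0347
```

Call:
servo_tool:
  deltas:
    - [0.02, 0.03, 0.3, 0, 0, 0, 0.4]
    - [0.04, 0.05, 0.5, 0, 0, 0, 0.4]
    - [0.06, 0.08, 0.8, 0, 0, 0, 0.4]
    - [0, -0.3, 0.9, 0, 0, 0, 0.5]
    - [0, -0.3, 0.5, 0, 0, 0, 0.5]

```text
t: 17.9
ee_pos: [0.6172, 0.0715, 0.2757]
tcp_rot: [[0.995, 0.065, -0.079], [0.057, -0.994, -0.097], [-0.084, 0.092, -0.992]]
wrist_force: [0.5, -0.6, 0.6]
gripper_width: 0.0438
```

Call:
servo_tool:
  deltas:
    - [-0.5, -0.3, 0.3, 0, 0, 0, 0.5]
    - [-0.5, 0, 0, 0, 0, 0, 0.5]
    - [0, 0, 0, 0, 0, 0, 0.5]

```text
t: 18.2
ee_pos: [0.5854, 0.0614, 0.2826]
tcp_rot: [[0.995, 0.063, -0.081], [0.055, -0.994, -0.098], [-0.087, 0.093, -0.992]]
wrist_force: [-0.1, 0.1, 0.3]
gripper_width: 0.0439
```

```bash
python3 look.py w7; python3 - <<'E'
from h import *
T=read_camera('top')[120:220,190:300,::-1]
a=cv2.imread('pics/w7.png');b=cv2.imread('pics/top0.png')[120:220,190:300]
cv2.imwrite('pics/f.png',cv2.resize(np.vstack([cv2.resize(a,(700,525)),cv2.resize(np.hstack([b,T]),(700,318))]),(500,600),interpolation=cv2.INTER_AREA))
E
```

```text
18.2 [0.58537445 0.06144461 0.28255162] [-0.07478482  0.13679643  0.34124828] [0.09825303 0.00767298 0.00901583]
0.0 [334.90669556 317.19205276] [337.26175769 242.00166638]
0.1 [334.69787866 328.94886492] [337.42763015 240.21798655]
0.2 [334.55183532 339.02947723] [337.69825015 235.07554589]
0.3 [334.48430633 346.97390929] [338.09215943 225.93592102]
0.4 [334.51632059 352.15684892] [338.63085408 212.04843189]
bar [324.  171.   16.5 118.5 978. ] [331.5690184  228.62576687]
rows [(110, [33, 466, 468, 519]), (150, [43, 295, 366, 459, 460, 520])]
```

View pics/f.png

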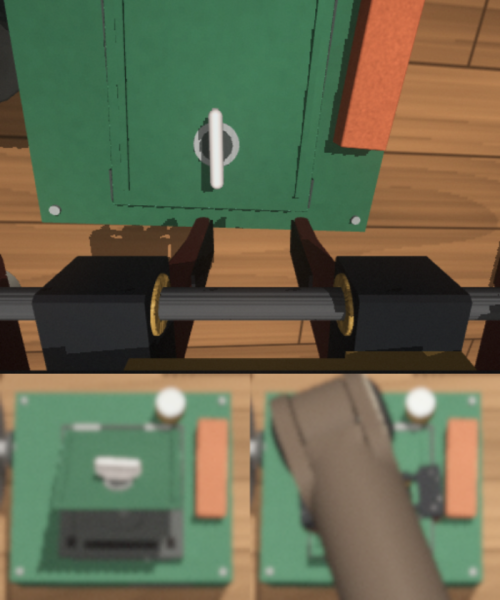

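The hatch is flush and the knob lies along x, with the fingers clear. The stone and tin have not moved. One numeric check of the knob angle before I hand in.

```bash
python3 - <<'E'
from h import *
i=camera_info('wrist');im=read_camera('wrist')
b=(im.min(2)>200).astype(np.uint8);n,l,st,ce=cv2.connectedComponentsWithStats(b)
k=1+np.argmax(st[1:,4]);ys,xs=np.where(l==k)
for z in (.176,.183,.190,.20):
  P=np.array([onz('wrist',u,v,z,i)[:2] for u,v in zip(xs,ys)],np.float32);r=cv2.minAreaRect(P)
  d=np.linalg.svd(P-P.mean(0),full_matrices=False)[2][0];print(z,r[0],r[1],np.degrees(np.arctan2(d[1],d[0])))
print(read_state()['wrist_force'])
E
```

```text
0.176 (0.6125218272209167, 0.08199011534452438) (0.060283903032541275, 0.006673584226518869) -177.44962
0.183 (0.6143019199371338, 0.0819411650300026) (0.05850973352789879, 0.0064771766774356365) -177.44962
0.19 (0.6160821914672852, 0.0818922370672226) (0.05673549696803093, 0.006280770990997553) -177.44962
0.2 (0.6186251640319824, 0.08182232826948166) (0.054200947284698486, 0.0060001760721206665) -177.44962
[ 0.44145139 -0.41832008 -0.40953231]
```

```bash
python3 -c "
from station import *
print(job_done(), read_state()['t'])"
```

```text
the job is handed in; nothing more can be done
the job is handed in; nothing more can be done
```

The hatch is closed and latched, and I handed the job in about 18 s into the 69 s allowed. No verdict came back.

**What I did**
- I pushed the hatch down by its front edge to about 0.15 rad, with the knob at about 0.05 rad.
- I then gripped the wing knob and pressed until the hatch stopped moving on its stops. The wrist force was 15–20 N, peaking at about 21 N.
- I turned the knob clockwise, easing the press when it drifted. Vertical force stayed at about 11–21 N during the turn and never stiffened as a jam would. Then I let go and backed off.

**Last checks**
- **Hatch:** in the last picture it lies flush. I judge its angle at about 0.08–0.1 rad from the tool height; the limit is 0.128.
- **Knob:** it measures about 1.5 rad; it must be past 1.2. The tongue is hidden, so its place under the lip follows from the knob angle; I did not see it.
- **Robot:** the fingers are clear and the wrist force is near zero.
- **Other things:** the stone and tin looked unmoved. I did not check the bench items again, but the arm never went near them at bench height.

**What went wrong or disagreed**
- My first push slipped off the front of the hatch's edge and pushed it sideways with about 13 N. The hatch was well clear of the frame then; I backed off and tried again from further in.
- The wrist camera put the knob about 5 mm further to +y than the top and side cameras did. I used the wrist camera's value for the grasp, and the grip was good.

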